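# Copy a divider's slant with a sliding bevel

### The job

With the red lever still up, hold the bevel's stock against the rack's rail, slide it until the blade presses gently flush along the dark divider, and press the lever fully down to lock that angle. Then, stock still on the rail, slide the locked bevel against the orange divider and push gently until it lies flush along the blade, so it ends parallel to the dark one, and leave the bevel there. Push the dividers only with the bevel and never hard, and leave the dark divider, bowl, torch and clear box where they are.

Things in the scene. Friction and masses are not known exactly. Their poses are not given: they have to be found in the camera images.
- rack: Pale wooden case rack, fixed: floor board 200 (x) by 500 (y) mm, 12 mm thick, with a rail on its near (-x) edge. Origin: centre of the underside. The rail's face looking to +x is at x = -70 mm, its top 26 mm above the origin. Beside the rail a channel is left open in which the bevel's stock slides along the whole rack, below the dividers' heels.
- fixed_divider: Dark wooden divider, the one to copy, fixed at a slant that varies. 12 mm thick (y), top 32 mm above the rack's floor. Origin: on the floor at rack x = -26, y = +160 mm; the board runs from -6 to +100 mm along its x; a heel, raised 19.5 mm, runs back to -42 mm over the channel. Its x lies from 0.28 rad to the -y side to 0.12 rad to the +y side of the rack's x.
- fixed_tip (a point): Middle of the dark divider's top edge at its free end (100 mm from its origin along its x).
- loose_divider: Orange divider, to be set parallel to the dark one: same shape and frame, origin at rack x = -26, y = -160 mm, where it turns on an upright pin and stays where left (friction 0.012 N m). It starts leaning 0.35 to 0.6 rad to the +y side of the rack's x, so the blade coming from +y meets its tip first and turns it. Range: 0.5 rad to -y, 0.8 rad to +y.
- bevel: Sliding bevel, about 0.37 kg, loose on the rack's floor between the dividers. Dark stock 24 (x) by 130 (y) by 16 (z) mm. Origin: centre of its underside; x away from the rail, y to the dark divider. Seated on the rail: origin at rack x = -58, z = 12 mm. Above it stands the blade's brass pivot post, radius 9: when post and blade both touch a divider, the blade is flush.
- grip (a point): Centre of the bevel's black grip block, 24 (x) by 30 (y) mm, 50 to 88 mm above the stock's underside, over the pivot. Pinch it from above across the bevel's x, fingertips kept higher than 50 mm above the stock's underside, clear of rail, blade and dividers.
- blade: Aluminium blade, hinged upright at its origin (18 mm above the bevel's). Runs 140 mm along its x, 18 mm wide (y = +-9), 10 mm thick. Unlocked its stiff hinge turns at 0.35 N m and stays where left; locked, a brake adds drag (creeps if pushed hard). It starts leaning 0.35 to 0.55 rad to the +y side: when the bevel slides to +y its tip meets the dark divider first and it turns until flush.
- clamp (a joint): Red lever of the brake that locks the blade, rad: 0.55 to 0.6 at the start (sticking up), 0 fully down (level, locked). It turns about an axis along the bevel's x at bevel y = 0, z = 35 mm. Level, its arm runs from y = -18 to -64 mm, 12 mm wide, upper face 44.5 mm above the stock's underside. Takes 3 to 8 N pressed down at y = -40 mm, stays where left.
- clamp_tip (a point): Point on the lever's upper face, at bevel y = -55, z = 44.5 mm when the lever is down. Press straight down at bevel y = -40 mm, so that the stock does not tip.
- bowl: Blue ceramic bowl of coins, 112 mm across, 45 mm high; bystander. Origin: centre of its underside.
- torch: Yellow torch, 147 mm long, lying along its x axis, 44 mm high; bystander. Origin under its middle, on the table.
- acrylic_box: Clear acrylic box with a closed swing lid, 104 by 134 by 65 mm; bystander. Origin: centre of its underside.
Not all that is in view belongs to the job. Leave any blue look-alike of the bevel alone.

How it is judged:
By the outcome, as a careful person would: the job done as asked, in the order asked, and still so for the second after the job is handed in, with the robot touching nothing.
It also fails if it takes over 70 s, if anything falls off the work surface, if the arm or the gripper's body presses on something with over 40 N, if the wrist force passes 120 N, or if a joint passes its speed limit or range.

### The arm

A 7-joint arm with a two-finger parallel gripper is mounted at the origin on the work surface. World frame = base frame: x ahead of the robot, y to its left, z up, the work surface at z = 0. Lengths are in mm, angles in rad, forces in N, time in s.
With the tool pointing down it reaches from about 350 to 900 mm from the base axis. Payload 8.1 kg.
Tool frame: the origin (TCP) lies at the very end of the fingers, on their centre line; the grasp point (between the pads) lies 19 mm behind it; z points along the fingers, y is the line along which they close (so a half turn about z gives the same grasp; the last joint's range is limited). The gripper opens to 85 mm and grips with 20 to 120 N. Pads are 22 mm wide; open, the fingers measure 114 mm over their backs; the gripper's body (76 mm by 85 mm) begins 54 mm behind the grasp point. The pads swing forward as they close: fully open they stand 13 mm farther back than shut.
Start: joints at [-1.207, 0.434, 0.025, 1.573, -0.012, 1.134, -0.075], TCP at [281.297, 558.134, 231.323] pointing down, gripper open.
Joint ranges: [-2.62, 2.62], [-0.44, 2.09], [-1.27, 1.32], [0.08, 2.57], [-1.32, 4.46], [0.12, 2], [-2.74, 2.74]. Speed limits (rad/s): [2.22, 2.22, 3.01, 3.01, 3.14, 3.14, 3.14].

### API

Orientations are given as [roll, pitch, yaw] about the fixed x, y, z axes, in that order (R = Rz(yaw) Ry(pitch) Rx(roll)).
In Python, from cell import r gives the robot as it stands.
- The arm moves only by the tool arm_command, never from a script. Its argument "moves" is a list of rows, each a list of 6 numbers: the shift along the tool's x, y, z in m, then the turn, a rotation vector about the tool's x, y, z in rad. In form: [[tx, ty, tz, wx, wy, wz], ...]. A call has 1 to 20 rows; each row is the pose to reach, as a shift and turn from the pose commanded when the call began, along the tool's axes at that moment; what a row does not reach only later rows make up. A row lasts 1/12 s, in which the tool goes at most 41.7 mm and 7.16 degrees, less where a joint would pass 70% of its speed; a pose out of reach is approached as far as the arm can. A call with a gripper value outside its range is refused whole. "gripper" is the finger opening in m, from 0 to 0.0854, set as the call begins (left out, the last holds). The fingers move at their own pace and stop on an object; the grip force is fixed at half the most. Time passes only in rows, so rows that repeat a pose let the fingers close. It gives the time, the measured TCP pose, the force, the opening and the grip force at its end, in the units of the state.
- r.observe(): the state, without advancing time (a new reading comes with each control period).
- r.get_image(name): name is "scene" or "top" or "wrist"; returns the picture (384x512x3 uint8, red, green, blue); there is no depth.
- r.get_calibration(name): a dict with "intrinsics" (3x3 intrinsics, pixels), "k1" (the pictures are not rectified: a ray, as slopes to the right and down, at radius r is drawn at 1 + k1 r^2 times it, then the intrinsics apply), "world_from_camera" (4x4, takes a point from camera to world coordinates); the wrist camera has in their place "tool_from_camera" (4x4, takes a point from camera to tool coordinates, whose origin is the TCP and whose axes are the flange's). Camera axes: x right, y up, looking along -z (the intrinsics and any distortion apply to the point x, -y, -z); pixel columns grow to the right and rows downward; lengths in mm; the calibration is good to about 2 mm. A picture is of the moment at which its call begins: read the wrist's pose just before it. get_calibration takes no time and is no camera call.
- r.finish_job(): hands the job in; it is judged then, once.
The state is a dict: "clock": time; "joints": joint angles; "joint_velocities": joint speeds; "joint_torque": joint torques, N m; "tcp_pos": TCP position; "tool_rot": TCP orientation; "wrist_force": force on the tool from outside, world axes, zero at the start; "ft_torque": the same for the moment, N m; "opening": finger opening in mm; "grasp_force": force on a finger pad.
Only numpy, scipy, OpenCV 4.12 (cv2) and the standard library are available. Lean on these libraries where they do the work, as an engineer would, in place of code of your own. Each camera call takes 0.05 s, during which the arm holds its last target. There are 200 camera calls.

## Working session

There is one attempt and no reset: what is moved stays moved. The work goes in short steps, Python scripts to look and compute and a tool call to move; the robot and the scene stay as the last step left them, time stands still between calls to the robot, and variables do not carry over. Pictures are saved under pics/ and viewed, at most 10 in all, crops included, and the job is handed in when it is done.

Besides the shell and the picture viewer there is one more tool, called after "Emit:" as name(argument=value, ...), one argument or row to a line, values as JSON. arm_command: Moves the arm, as the interface text tells. Its arguments: {"type":"object","properties":{"moves":{"type":"array"},"gripper":{"type":"number"}},"required":["moves"]}

```bash
ls; mkdir -p pics; python3 - <<'E'
from cell import r
import cv2,numpy as np
print(r.observe())
for n in("scene","top","wrist"):
    im=r.get_image(n); cv2.imwrite(f"pics/{n}0.png",im[...,::-1]); print(n,r.get_calibration(n))
a=cv2.imread("pics/scene0.png");b=cv2.imread("pics/top0.png")
E
```

```text
pics
{'clock': 0.0, 'joints': array([-1.2066494 ,  0.43520708,  0.02500744,  1.57409816, -0.0115899 ,
        1.13401848, -0.07512399]), 'joint_velocities': array([ 0.00226117, -0.00166976, -0.00151005,  0.00081   , -0.00163737,
        0.00261519,  0.00149836]), 'joint_torque': array([ 4.32279849e-04, -6.70491600e+01,  1.02560934e+00, -3.16201651e+01,
        1.57239177e-02,  1.27228018e-02,  5.76184348e-06]), 'tcp_pos': array([281.08162166, 557.65482495, 230.53585374]), 'tool_rot': array([-3.14001527e+00,  1.67048072e-04,  2.67472507e+00]), 'wrist_force': array([-0.30188808,  0.55765714,  0.37200376]), 'ft_torque': array([ 0.00981103, -0.02720278,  0.00442129]), 'grasp_force': 0.0, 'opening': 85.33931337279564}
scene {'intrinsics': array([[354.1396818 ,   0.        , 255.89308068],
       [  0.        , 354.1396818 , 191.79524564],
       [  0.        ,   0.        ,   1.        ]]), 'k1': -0.09321771905744937, 'world_from_camera': array([[-8.72552440e-01, -3.35422666e-01,  3.55167390e-01,
         9.07521470e+02],
       [ 4.88511380e-01, -5.94658885e-01,  6.38543218e-01,
        
[... 621 characters left out ...]
01,  9.86626122e-01,
         1.11443857e+03],
       [ 0.00000000e+00,  0.00000000e+00,  0.00000000e+00,
         1.00000000e+00]])}
wrist {'intrinsics': array([[311.14471047,   0.        , 255.73570992],
       [  0.        , 311.14471047, 188.43163672],
       [  0.        ,   0.        ,   1.        ]]), 'k1': -0.013225829723414842, 'tool_from_camera': array([[-6.61188916e-04,  9.44693612e-01,  3.27953567e-01,
         8.44347114e+01],
       [ 9.99999753e-01,  7.03318134e-04, -9.85321203e-06,
        -5.72902810e-01],
       [-2.39963957e-04,  3.27953479e-01, -9.44693844e-01,
        -1.42965870e+02],
       [ 0.00000000e+00,  0.00000000e+00,  0.00000000e+00,
         1.00000000e+00]])}
```

View pics/top0.png

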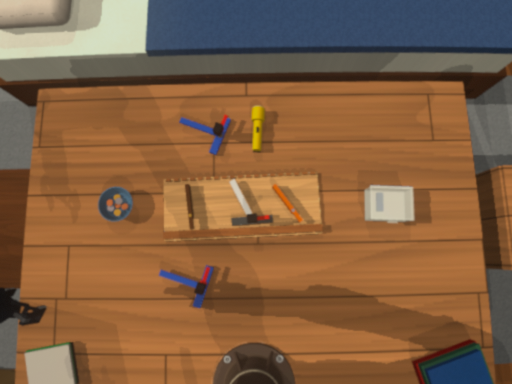

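View pics/scene0.png

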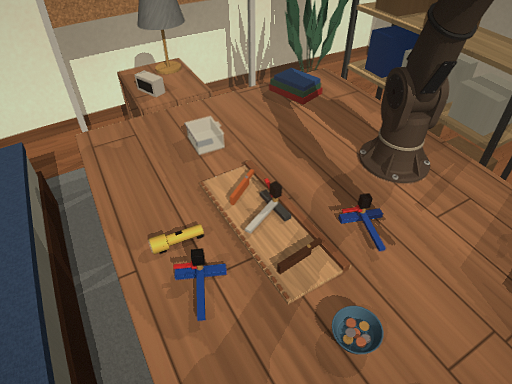

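```bash
cat > h.py <<'E'
from cell import r
import cv2,numpy as np
from scipy.spatial.transform import Rotation as R
def pose():
    o=r.observe(); T=np.eye(4); T[:3,:3]=R.from_euler('xyz',o['tool_rot']).as_matrix(); T[:3,3]=o['tcp_pos']; return T
def cam(n,T=None):
    c=r.get_calibration(n); K=c['intrinsics']; d=np.array([c['k1'],0,0,0,0.])
    W=c['world_from_camera'] if n!='wrist' else T@c['tool_from_camera']
    return K,d,W
def plane(C,px,z):
    K,d,W=C; u=cv2.undistortPoints(np.float64(px).reshape(-1,1,2),K,d)[:,0]
    v=np.c_[u[:,0],-u[:,1],-np.ones(len(u))]@W[:3,:3].T
    return W[:3,3]+v*((z-W[2,3])/v[:,2])[:,None]
def proj(C,P):
    K,d,W=C; q=(np.float64(P).reshape(-1,3)-W[:3,3])@W[:3,:3]; q=q*[1,-1,-1]
    return cv2.projectPoints(q,np.zeros(3),np.zeros(3),K,d)[0][:,0]
E
python3 - <<'E'
from h import *
b=cv2.imread("pics/top0.png")
C=cam('top')
c=cv2.resize(b[165:250,155:335],None,fx=4.4,fy=4.4,interpolation=cv2.INTER_CUBIC); cv2.imwrite("pics/crop1.png",c)
print(plane(C,[[164,239],[323,232],[164,180],[320,174]],12))
hsv=cv2.cvtColor(b,cv2.COLOR_BGR2HSV)
for n,lo,hi in(("orange",(5,190,150),(14,255,255)),("red",(0,170,120),(4,255,255)),("white",(0,0,150),(180,50,255)),("dark",(0,0,0),(180,255,75))):
    m=cv2.inRange(hsv,lo,hi); m[:165]=0;m[250:]=0;m[:,:155]=0;m[:,335:]=0
    N,L,S,Ce=cv2.connectedComponentsWithStats(m)
    for i in range(1,N):
        if S[i,4]>8:
            pts=np.argwhere(L==i)[:,::-1]; print(n,S[i],Ce[i].round(1),cv2.minAreaRect(pts.astype(np.float32)))
E
```

```text
[[ 440.66897158  277.71179265   12.        ]
 [ 455.82136098 -225.24893398   12.        ]
 [ 631.44550019  282.66214007   12.        ]
 [ 643.24501179 -224.28988532   12.        ]]
orange [273 184  20  27 153] [282.4 196.7] ((282.4800109863281, 196.6400146484375), (30.400001525878906, 5.199999809265137), 53.13010025024414)
orange [292 211  10  11  54] [297.  215.9] ((297.22003173828125, 215.96002197265625), (11.400001525878906, 4.800000190734863), 53.13010025024414)
red [258 216  12   4  38] [263.5 217.7] ((263.5, 217.5), (3.0, 11.0), 90.0)
white [231 180  20  34 176] [240.2 197. ] ((240.2266082763672, 197.14263916015625), (37.15946960449219, 4.741301536560059), 62.44719314575195)
dark [246 214  26  10 107] [254.4 219. ] ((258.2992248535156, 217.791015625), (8.510359764099121, 25.078399658203125), 84.80557250976562)
```

View pics/crop1.png

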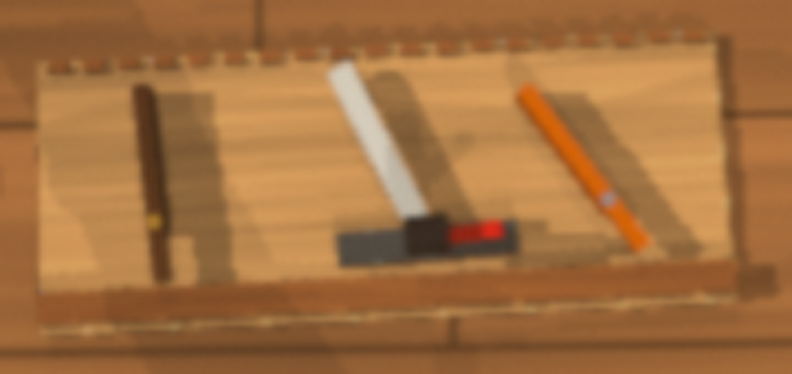

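Bevel candidates in top0: the dark stock with aluminium blade on the rack (250,218), and two blue ones at (208,132) and (195,285). The crop confirms that the one on the rack fits: dark stock, pale blade, and it stands between the dividers. I'll go above the rack for one close look.

```bash
cat >> h.py <<'E'
def go(p,yaw):
    T=pose(); G=np.eye(4); G[:3,:3]=R.from_euler('xyz',[np.pi,0,yaw]).as_matrix(); G[:3,3]=p
    D=np.linalg.inv(T)@G; print('shift m',(D[:3,3]/1000).round(4),'rot',R.from_matrix(D[:3,:3]).as_rotvec().round(4))
E
python3 - <<'E'
from h import *
C=cam('top'); print(plane(C,[[252,218.4]],98), plane(C,[[164,239.5],[323,232.5]],0))
go([530,120,260],np.pi/2+.027)
E
```

```text
[[493.90046448  -2.19639739  98.        ]] [[ 439.57933956  280.77375991    0.        ]
 [ 454.8988342  -227.55283689    0.        ]]
shift m [-0.4193 -0.279  -0.0289] rot [-1.000e-03  7.000e-04  1.077e+00]
```

Emit:
arm_command(
  moves=[
    [-0.419, -0.279, -0.029, 0, 0, 1.077],
    [-0.419, -0.279, -0.029, 0, 0, 1.077],
    [-0.419, -0.279, -0.029, 0, 0, 1.077],
    [-0.419, -0.279, -0.029, 0, 0, 1.077],
    [-0.419, -0.279, -0.029, 0, 0, 1.077],
    [-0.419, -0.279, -0.029, 0, 0, 1.077],
    [-0.419, -0.279, -0.029, 0, 0, 1.077],
    [-0.419, -0.279, -0.029, 0, 0, 1.077],
    [-0.419, -0.279, -0.029, 0, 0, 1.077],
    [-0.419, -0.279, -0.029, 0, 0, 1.077],
    [-0.419, -0.279, -0.029, 0, 0, 1.077],
    [-0.419, -0.279, -0.029, 0, 0, 1.077],
    [-0.419, -0.279, -0.029, 0, 0, 1.077],
    [-0.419, -0.279, -0.029, 0, 0, 1.077],
    [-0.419, -0.279, -0.029, 0, 0, 1.077],
    [-0.419, -0.279, -0.029, 0, 0, 1.077],
    [-0.419, -0.279, -0.029, 0, 0, 1.077],
  ],
)

```text
clock: 1.57
tcp_pos: [529.2, 122.0, 260.0]
tool_rot: [-3.141, -0.0, 1.6]
wrist_force: [0.1, 1.1, 0.1]
opening: 85.4
grasp_force: 0.0
```

```bash
python3 - <<'E'
from h import *
T=pose();np.save('T1.npy',T);print(T[:3,3],r.observe()['tool_rot'],r.observe()['joints'].round(2))
im=r.get_image('wrist')[...,::-1].copy(); cv2.imwrite("pics/w1.png",im)
cv2.imwrite("pics/w1b.png",cv2.resize(im,None,fx=1.55,fy=1.55))
E
```

```text
[529.15627356 121.98887283 260.0461905 ] [-3.14086586e+00 -3.58971530e-04  1.60025520e+00] [-0.66  0.28  0.43  1.76 -0.13  1.13 -0.16]
```

View pics/w1b.png

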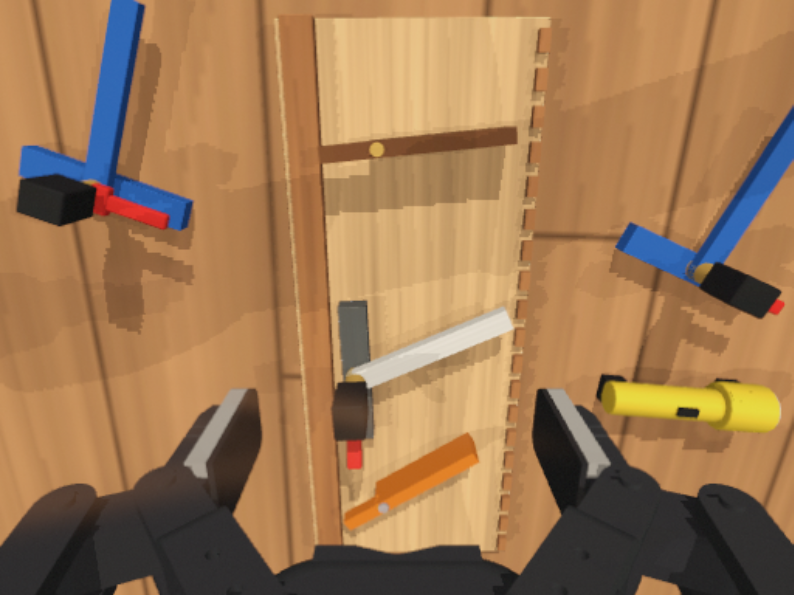

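The wrist view (794x595, scale 1.55) shows the dark divider's pin at (376,149), the orange pin at (383,508), the grip at (350,410), the blade tip at (508,320) and the red lever at (355,455). The two pins fix the rack's pose.

```bash
python3 - <<'E'
from h import *
T=np.load('T1.npy');C=cam('wrist',T);s=1/1.55
P=lambda px,z:plane(C,np.array(px)*s,z)[:,:2]
pins=P([[376,149],[383,508]],44)
y=pins[0]-pins[1];print('pins',pins,'dist',np.linalg.norm(y),'yaw',-np.arctan2(y[0],y[1]))
f=P([[317,17],[342,545]],12);d=f[0]-f[1];print('railfoot',f,'yaw',-np.arctan2(d[0],d[1]))
yaw=-np.arctan2(d[0],d[1]); 
for w in (-np.arctan2(y[0],y[1]),yaw):
  Rw=np.array([[np.cos(w),-np.sin(w)],[np.sin(w),np.cos(w)]])
  o=pins.mean(0)-Rw@[-26,0]; L=lambda q:((q-o)@Rw).round(1).tolist()
  print('origin',o,'rail',L(f))
  print('dark top edges',L(P([[322,148],[516,127],[322,161],[517,140]],44)))
  print('orange top',L(P([[347,522],[477,450],[376,487],[472,436]],44)))
  print('grip top corners',L(P([[334,383],[365,383],[334,412],[366,412]],100)),'grip bottom',L(P([[335,438],[366,438]],62)))
  print('stock top far edge',L(P([[339,302],[366,302],[341,372]],28)))
  print('blade tip',L(P([[505,309],[513,326]],40)),'blade root',L(P([[367,388]],40)))
E
python3 - <<'E'
import cv2
a=cv2.imread('pics/w1.png')[230:345,190:330]; cv2.imwrite('pics/w1c.png',cv2.resize(a,None,fx=5,fy=5,interpolation=cv2.INTER_CUBIC))
E
```

```text
pins [[ 512.4099459   189.4367733 ]
 [ 523.74063767 -132.42024367]] dist 322.056398711153 yaw 0.03518958366381071
railfoot [[ 467.29464141  278.21230588]
 [ 481.25701613 -213.00256964]] yaw 0.028416517919700637
origin [544.05919545  29.42300517] rail [[-68.0, 251.3], [-71.3, -240.1]]
dark top edges [[-64.6, 162.0], [73.1, 175.4], [-65.1, 153.0], [74.5, 166.6]]
orange top [[-60.4, -177.6], [58.7, -96.6], [-32.0, -136.7], [53.6, -81.8]]
grip top corners [[-56.8, 3.8], [-34.7, 3.7], [-58.0, -20.1], [-34.7, -20.3]] grip bottom [[-64.3, -70.1], [-38.3, -70.2]]
stock top far edge [[-59.8, 38.7], [-37.4, 38.6], [-61.0, -26.5]]
blade tip [[75.4, 36.3], [83.0, 21.3]] blade root [[-37.8, -35.5]]
origin [544.06479501  29.24699485] rail [[-69.7, 251.0], [-69.7, -240.4]]
dark top edges [[-65.7, 161.7], [71.9, 176.1], [-66.1, 152.7], [73.3, 167.3]]
orange top [[-59.2, -177.8], [59.4, -96.0], [-31.1, -136.7], [54.1, -81.3]]
grip top corners [[-56.8, 3.6], [-34.8, 3.6], [-57.9, -20.4], [-34.6, -20.3]] grip bottom [[-63.8, -70.4], [-37.9, -70.3]]
stock top far edge [[-60.0, 38.5], [-37.7, 38.5], [-60.8, -26.7]]
blade tip [[75.2, 36.9], [82.8, 22.1]] blade root [[-37.6, -35.6]]
```

View pics/w1c.png

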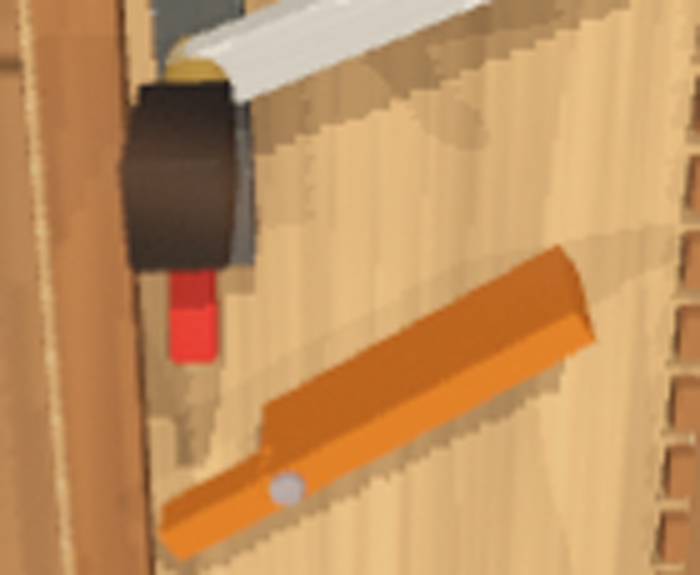

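```bash
cat >> h.py <<'E'
RY=0.030; RO=np.array([544.06,29.3]); RR=np.array([[np.cos(RY),-np.sin(RY)],[np.sin(RY),np.cos(RY)]])
def toW(x,y): return RO+RR@[x,y]
def toR(q): return (np.asarray(q)[...,:2]-RO)@RR
E
python3 - <<'E'
from h import *
T=np.load('T1.npy');C=cam('wrist',T)
g=plane(C,[[214.8,262.4],[237.4,263],[216.6,283.6],[236.4,283.6]],100); print(toR(g).round(1),toR(g).mean(0))
print(toR(plane(C,np.array([[339,302],[366,302],[341,372],[368,372]])/1.55,28)).round(1))
y=-26.5
print(toW(-48,y)); go([*toW(-48,y),150],np.pi/2+RY)
E
```

```text
[[-58.5 -15.9]
 [-33.1 -16.7]
 [-57.7 -44.2]
 [-34.8 -44.2]] [-46.00323978 -30.20792956]
[[-60.   38.5]
 [-37.6  38.5]
 [-60.9 -26.7]
 [-37.3 -26.7]]
[496.87647914   1.3721401 ]
shift m [-0.1196 -0.0359  0.1101] rot [-0.0005 -0.0003 -0.0005]
```

Emit:
arm_command(
  moves=[
    [-0.0415, -0.012, 0, 0, 0, 0],
    [-0.083, -0.024, 0, 0, 0, 0],
    [-0.122, -0.035, 0.03, 0, 0, 0],
    [-0.122, -0.035, 0.07, 0, 0, 0],
    [-0.122, -0.035, 0.11, 0, 0, 0],
    [-0.122, -0.035, 0.14, 0, 0, 0],
    [-0.122, -0.035, 0.165, 0, 0, 0],
    [-0.122, -0.035, 0.185, 0, 0, 0],
    [-0.122, -0.035, 0.192, 0, 0, 0],
    [-0.122, -0.035, 0.192, 0, 0, 0],
    [-0.122, -0.035, 0.192, 0, 0, 0],
  ],
)

```text
clock: 2.53
tcp_pos: [498.5, -2.0, 68.9]
tool_rot: [3.141, -0.0, 1.598]
wrist_force: [0.4, -0.4, 0.3]
opening: 85.4
grasp_force: 0.0
```

```bash
python3 - <<'E'
from h import *
T=pose();np.save('T2.npy',T);print(toR(T[:3,3]),T[:3,3],r.observe()['tool_rot'],r.observe()['wrist_force'])
im=r.get_image('wrist')[...,::-1].copy(); cv2.imwrite("pics/w2.png",im)
E
```

```text
[-46.4619597  -29.96582689] [498.51778658  -2.045993    68.86978537] [ 3.14130938e+00 -1.19660948e-04  1.59846110e+00] [ 0.38317592 -0.36502694  0.30033162]
```

View pics/w2.png

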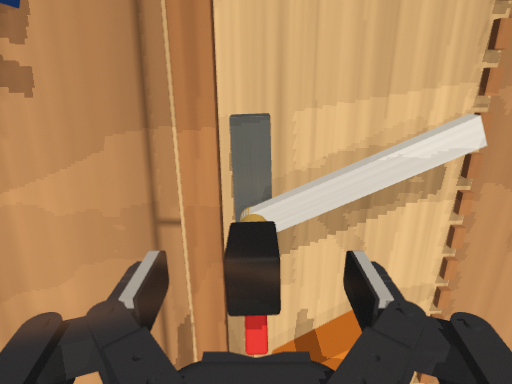

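The picture shows the grip centred between the open pads (column 253 against the tool's 256). Its top face spans rows 262–315, the stock's far end is at row 115 and the rail foot at columns 214–228.

```bash
python3 - <<'E'
from h import *
T=np.load('T2.npy');C=cam('wrist',T)
t=T[:3,3]
f=lambda px,z:print(z,((plane(C,px,z)-t)[:,:2]@RR).round(1).tolist())
f([[228,262],[279,262],[229,315],[280,315]],100)
f([[230,115],[270,115],[234,205],[272,205]],28)
f([[214,0],[228,352]],12)
f([[485,148],[474,114]],40); f([[279,230],[262,210]],40)
E
```

```text
100 [[-11.6, 13.0], [9.5, 12.9], [-12.1, -14.2], [10.6, -14.3]]
28 [[-14.8, 65.3], [8.3, 65.2], [-13.9, 9.1], [10.3, 9.1]]
12 [[-23.3, 127.3], [-23.6, -129.8]]
40 [[129.3, 48.1], [118.8, 66.9]]
40 [[14.1, -2.6], [3.7, 10.7]]
```

Emit:
arm_command(
  moves=[
    [0, -0.001, 0, 0, 0, 0],
    [0, -0.001, 0, 0, 0, 0],
    [0, -0.001, 0, 0, 0, 0],
    [0, -0.001, 0, 0, 0, 0],
    [0, -0.001, 0, 0, 0, 0],
    [0, -0.001, 0, 0, 0, 0],
    [0, -0.001, 0, 0, 0, 0],
    [0, -0.001, 0, 0, 0, 0],
  ],
  gripper=0.015,
)

```text
clock: 3.25
tcp_pos: [497.5, -2.4, 68.8]
tool_rot: [3.141, -0.0, 1.598]
wrist_force: [-0.9, 0.8, 6.8]
opening: 22.9
grasp_force: 59.0
```

Emit:
arm_command(
  moves=[
    [0, -0.002, 0, 0, 0, 0.0],
    [0, -0.004, 0, 0, 0, 0],
    [0, -0.006, 0, 0, 0, 0],
    [0, -0.007, 0, 0, 0, 0],
    [0, -0.0075, 0, 0, 0, 0],
    [0, -0.0075, 0, 0, 0, 0],
  ],
)

```text
clock: 3.75
tcp_pos: [490.8, -2.9, 68.9]
tool_rot: [3.139, 0.0, 1.598]
wrist_force: [4.1, -0.5, 6.5]
opening: 23.2
grasp_force: 59.4
```

Emit:
arm_command(
  moves=[
    [0, -0.0008, 0, 0, 0, 0],
    [0, -0.0015, 0, 0, 0, 0],
    [0, -0.0015, 0, 0, 0, 0],
  ],
)

```text
clock: 4.0
tcp_pos: [489.4, -2.8, 68.9]
tool_rot: [3.139, 0.0, 1.598]
wrist_force: [3.6, -0.2, 6.0]
opening: 23.3
grasp_force: 59.4
```

Emit:
arm_command(
  moves=[
    [0, -0.0005, 0, 0, 0, 0],
    [0, -0.001, 0, 0, 0, 0],
    [0, -0.001, 0, 0, 0, 0],
  ],
)

```text
clock: 4.25
tcp_pos: [488.5, -2.9, 68.9]
tool_rot: [3.139, 0.0, 1.598]
wrist_force: [4.4, 0.1, 5.7]
opening: 23.0
grasp_force: 59.4
```

Emit:
arm_command(
  moves=[
    [0, -0.0005, 0, 0, 0, 0],
    [0, -0.001, 0, 0, 0, 0],
    [0, -0.001, 0, 0, 0, 0],
  ],
)

```text
clock: 4.5
tcp_pos: [487.9, -2.9, 68.9]
tool_rot: [3.138, 0.0, 1.597]
wrist_force: [6.4, 0.3, 3.8]
opening: 23.1
grasp_force: 58.5
```

Emit:
arm_command(
  moves=[
    [0, -0.0005, 0, 0, 0, 0],
    [0, -0.001, 0, 0, 0, 0],
    [0, -0.001, 0, 0, 0, 0],
  ],
)

```text
clock: 4.75
tcp_pos: [487.1, -3.0, 68.9]
tool_rot: [3.138, 0.0, 1.597]
wrist_force: [6.3, -0.1, 2.9]
opening: 22.7
grasp_force: 58.9
```

```bash
python3 - <<'E'
from h import *
o=r.observe();T=pose();print(toR(T[:3,3]),o['tool_rot'],o['wrist_force'],o['ft_torque'])
E
```

```text
[-57.86648505 -30.55984919] [3.13763860e+00 1.91701277e-04 1.59715729e+00] [ 6.29464558 -0.08049334  2.93194706] [-0.14058839 -1.65048969 -0.22649   ]
```

Emit:
arm_command(
  moves=[
    [0, -0.0005, 0.0, 0, 0, 0],
    [0, -0.001, 0.0, 0, 0, 0],
    [0, -0.001, 0.0, 0, 0, 0],
  ],
)

```text
clock: 5.0
tcp_pos: [486.9, -3.0, 69.0]
tool_rot: [3.136, 0.0, 1.597]
wrist_force: [9.0, -0.1, 0.9]
opening: 23.4
grasp_force: 58.7
```

```bash
python3 - <<'E'
from h import *
o=r.observe();T=pose();np.save('T3.npy',T);print(toR(T[:3,3]),o['tool_rot'],o['wrist_force'],o['ft_torque'])
im=r.get_image('wrist')[...,::-1].copy(); cv2.imwrite("pics/w3.png",im)
cv2.imwrite("pics/w3c.png",cv2.resize(im[60:250,150:350],None,fx=3.1,fy=3.1,interpolation=cv2.INTER_CUBIC))
E
```

```text
[-58.10653374 -30.60858019] [3.13625237e+00 3.78567207e-04 1.59681454e+00] [ 8.95756142 -0.09899144  0.86002723] [-0.18091492 -2.31163437 -0.39545229]
```

View pics/w3c.png

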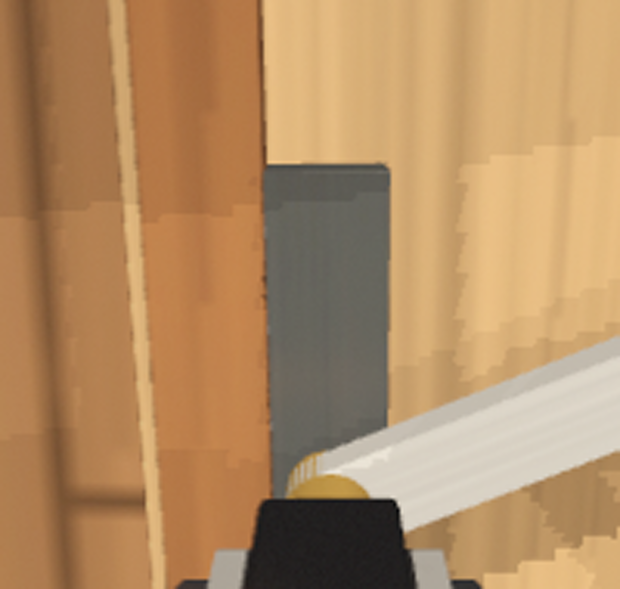

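Emit:
arm_command(
  moves=[
    [0.003, 0, 0, 0, 0, 0],
    [0.008, 0, 0, 0, 0, 0],
    [0.014, 0, 0, 0, 0, 0],
    [0.02, 0, 0, 0, 0, 0],
    [0.027, 0, 0, 0, 0, 0],
    [0.034, 0, 0, 0, 0, 0],
    [0.038, 0, 0, 0, 0, 0],
    [0.04, 0, 0, 0, 0, 0],
  ],
)

```text
clock: 5.72
tcp_pos: [485.6, 35.8, 69.0]
tool_rot: [3.137, 0.002, 1.596]
wrist_force: [7.6, -9.2, 3.4]
opening: 23.5
grasp_force: 59.3
```

```bash
cat >s.py <<'E'
from h import *
o=r.observe();T=pose();print(toR(T[:3,3]).round(2),T[2,3].round(1),o['tool_rot'].round(4),o['wrist_force'].round(1),o['ft_torque'].round(2),o['clock'])
E
python3 s.py
```

```text
[-58.22   8.25] 69.0 [3.1367e+00 1.7000e-03 1.5958e+00] [ 7.6 -9.2  3.4] [-1.64 -1.97 -0.28] 5.7167
```

Emit:
arm_command(
  moves=[
    [0.006, 0, 0, 0, 0, 0],
    [0.014, 0, 0, 0, 0, 0],
    [0.022, 0, 0, 0, 0, 0],
    [0.03, 0, 0, 0, 0, 0],
    [0.038, 0, 0, 0, 0, 0],
    [0.046, 0, 0, 0, 0, 0],
    [0.054, 0, 0, 0, 0, 0],
    [0.062, 0, 0, 0, 0, 0],
    [0.068, 0, 0, 0, 0, 0],
    [0.072, 0, 0, 0, 0, 0],
  ],
)

```text
clock: 6.55
tcp_pos: [483.2, 107.5, 69.0]
tool_rot: [3.138, 0.002, 1.595]
wrist_force: [6.4, -8.3, 6.8]
opening: 23.2
grasp_force: 59.8
```

```bash
python3 s.py
```

```text
[-58.46  80.03] 69.0 [3.1377e+00 1.6000e-03 1.5954e+00] [ 6.4 -8.3  6.8] [-1.8  -1.62 -0.29] 6.55
```

Emit:
arm_command(
  moves=[
    [0.004, -0.0003, 0, 0, 0, 0],
    [0.008, -0.0004, -0.0003, 0, 0, 0],
    [0.013, -0.0005, -0.0004, 0, 0, 0],
    [0.018, -0.0005, -0.0005, 0, 0, 0],
    [0.023, -0.0006, -0.0005, 0, 0, 0],
    [0.028, -0.0006, -0.0005, 0, 0, 0],
    [0.033, -0.0007, -0.0005, 0, 0, 0],
    [0.038, -0.0008, -0.0005, 0, 0, 0],
    [0.041, -0.0008, -0.0005, 0, 0, 0],
    [0.043, -0.0008, -0.0005, 0, 0, 0],
  ],
)

```text
clock: 7.38
tcp_pos: [481.7, 149.1, 69.3]
tool_rot: [3.137, 0.003, 1.594]
wrist_force: [8.9, -10.8, 3.5]
opening: 23.4
grasp_force: 59.2
```

```bash
python3 s.py
```

```text
[-58.75 121.65] 69.3 [3.1374e+00 2.8000e-03 1.5942e+00] [  8.9 -10.8   3.5] [-2.56 -2.23 -0.21] 7.3833
```

Emit:
arm_command(
  moves=[
    [0.003, -0.0001, 0, 0, 0, 0],
    [0.006, -0.0002, 0, 0, 0, 0],
    [0.009, -0.0002, 0, 0, 0, 0],
    [0.012, -0.0003, 0, 0, 0, 0],
    [0.014, -0.0003, 0, 0, 0, 0],
    [0.014, -0.0003, 0, 0, 0, 0],
  ],
)

```text
clock: 7.88
tcp_pos: [481.1, 163.2, 69.3]
tool_rot: [3.137, 0.003, 1.594]
wrist_force: [9.7, -9.1, 1.9]
opening: 23.3
grasp_force: 59.2
```

Emit:
arm_command(
  moves=[
    [0.001, 0, 0, 0, 0, 0],
    [0.002, 0, 0, 0, 0, 0],
    [0.002, 0, 0, 0, 0, 0],
  ],
)

```text
clock: 8.13
tcp_pos: [481.1, 164.7, 69.3]
tool_rot: [3.137, 0.003, 1.594]
wrist_force: [8.4, -9.9, 3.8]
opening: 23.1
grasp_force: 59.3
```

```bash
python3 - <<'E'
from s import *
im=r.get_image('wrist')[...,::-1].copy(); cv2.imwrite("pics/w4.png",im);np.save('T4.npy',T)
E
```

```text
[-58.87 137.18] 69.3 [3.1373e+00 2.9000e-03 1.5938e+00] [ 8.4 -9.9  3.8] [-2.4  -2.3  -0.28] 8.1333
```

View pics/w4.png

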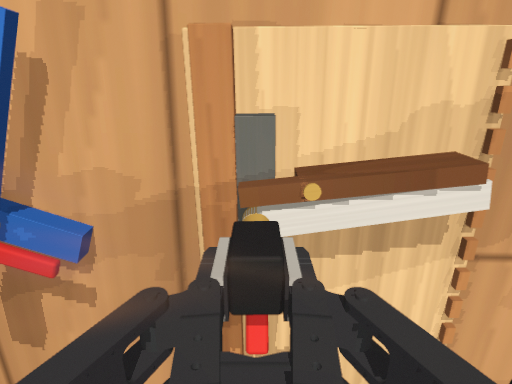

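The blade is nearly flush along the dark divider (rows 185–235, gap closing near the post at (255,218)). I'll continue in small steps until the force rises.

Emit:
arm_command(
  moves=[
    [0.001, 0, 0, 0, 0, 0],
    [0.0015, 0, 0, 0, 0, 0],
    [0.0015, 0, 0, 0, 0, 0],
  ],
)

```text
clock: 8.43
tcp_pos: [481.0, 166.1, 69.3]
tool_rot: [3.137, 0.003, 1.594]
wrist_force: [8.7, -10.9, 3.2]
opening: 23.2
grasp_force: 59.4
```

Emit:
arm_command(
  moves=[
    [0.001, 0, 0, 0, 0, 0],
    [0.0015, 0, 0, 0, 0, 0],
    [0.0015, 0, 0, 0, 0, 0],
  ],
)

```text
clock: 8.68
tcp_pos: [481.0, 167.5, 69.3]
tool_rot: [3.137, 0.003, 1.594]
wrist_force: [8.7, -10.6, 3.6]
opening: 23.4
grasp_force: 59.4
```

Emit:
arm_command(
  moves=[
    [0.0005, 0, 0, 0, 0, 0],
    [0.001, 0, 0, 0, 0, 0],
    [0.001, 0, 0, 0, 0, 0],
  ],
)

```text
clock: 8.93
tcp_pos: [480.9, 168.4, 69.3]
tool_rot: [3.137, 0.003, 1.594]
wrist_force: [9.3, -10.1, 2.7]
opening: 23.3
grasp_force: 59.4
```

Emit:
arm_command(
  moves=[
    [0.0007, 0, 0, 0, 0, 0],
    [0.001, 0, 0, 0, 0, 0],
    [0.001, 0, 0, 0, 0, 0],
  ],
)

```text
clock: 9.18
tcp_pos: [480.9, 169.4, 69.3]
tool_rot: [3.137, 0.003, 1.594]
wrist_force: [9.2, -12.0, 3.5]
opening: 23.4
grasp_force: 59.4
```

Emit:
arm_command(
  moves=[
    [0.0007, 0, 0, 0, 0, 0],
    [0.001, 0, 0, 0, 0, 0],
    [0.001, 0, 0, 0, 0, 0],
  ],
)

```text
clock: 9.43
tcp_pos: [480.9, 170.4, 69.3]
tool_rot: [3.137, 0.003, 1.594]
wrist_force: [9.2, -10.7, 4.2]
opening: 23.8
grasp_force: 59.4
```

```bash
python3 - <<'E'
from s import *
im=r.get_image('wrist')[...,::-1].copy(); cv2.imwrite("pics/w5.png",im);np.save('T5.npy',T)
E
```

```text
[-58.89 142.91] 69.3 [3.1374e+00 3.1000e-03 1.5936e+00] [  9.2 -10.7   4.2] [-2.57 -2.26 -0.22] 9.4333
```

Emit:
arm_command(
  moves=[
    [0.0007, 0, 0, 0, 0, 0],
    [0.001, 0, 0, 0, 0, 0],
    [0.001, 0, 0, 0, 0, 0],
  ],
)

```text
clock: 9.73
tcp_pos: [480.9, 170.6, 69.3]
tool_rot: [3.138, 0.004, 1.593]
wrist_force: [8.5, -13.9, 5.2]
opening: 23.2
grasp_force: 59.7
```

Emit:
arm_command(
  moves=[
    [0.0007, 0, 0, 0, 0, 0],
    [0.001, 0, 0, 0, 0, 0],
    [0.001, 0, 0, 0, 0, 0],
  ],
)

```text
clock: 9.98
tcp_pos: [480.9, 170.7, 69.3]
tool_rot: [3.138, 0.005, 1.592]
wrist_force: [8.7, -17.2, 7.4]
opening: 23.4
grasp_force: 60.0
```

```bash
cat > e.py <<'E'
from s import *
im=r.get_image('wrist')[...,::-1].copy(); cv2.imwrite("pics/w6.png",im)
C=cam('wrist',T); g=cv2.GaussianBlur(cv2.cvtColor(im,cv2.COLOR_BGR2GRAY),(3,3),0).astype(float)
def vedge(rows,c0,c1,z,sgn):  # near-vertical edge
    P=[]
    for y in rows:
        d=sgn*np.diff(g[y,c0:c1]); d=np.clip(d,0,None)*(d>d.max()*.5); P.append([c0+.5+(d*np.arange(len(d))).sum()/d.sum(),y])
    q=toR(plane(C,P,z)); k=np.polyfit(q[:,1],q[:,0],1); res=np.std(q[:,0]-np.polyval(k,q[:,1])); return -k[0],np.polyval(k,q[:,1].mean()),res
def hedge(cols,f,z,sgn):
    P=[]
    for x in cols:
        r0,r1=f(x); d=sgn*np.diff(g[r0:r1,x]); d=np.clip(d,0,None)*(d>d.max()*.5); P.append([x,r0+.5+(d*np.arange(len(d))).sum()/d.sum()])
    q=toR(plane(C,P,z)); k=np.polyfit(q[:,0],q[:,1],1); res=np.std(q[:,1]-np.polyval(k,q[:,0])); return k[0],np.polyval(k,-58),res
E
python3 - <<'E'
from e import *
# probe profile
for y in (125,150): print(y,g[y,225:285].round().astype(int).tolist())
for x in (330,400,460): print(x,g[150:240,x].round().astype(int).tolist())
E
```

```text
[-58.92 143.2 ] 69.3 [3.1377 0.0048 1.5924] [  8.7 -17.2   7.4] [-3.63 -2.27 -0.12] 9.9833
125 [143, 144, 145, 145, 145, 143, 142, 140, 127, 108, 103, 107, 108, 107, 107, 106, 105, 106, 106, 106, 106, 106, 106, 105, 105, 105, 105, 106, 106, 106, 106, 107, 107, 106, 106, 107, 107, 106, 106, 106, 106, 106, 105, 105, 105, 105, 106, 105, 106, 112, 138, 172, 190, 193, 194, 193, 191, 191, 192, 192]
150 [143, 144, 145, 145, 146, 146, 144, 144, 140, 126, 109, 105, 107, 107, 106, 106, 105, 105, 105, 105, 105, 105, 106, 107, 106, 105, 105, 106, 106, 106, 106, 107, 107, 107, 108, 108, 108, 107, 108, 108, 108, 107, 107, 107, 107, 107, 107, 106, 105, 118, 153, 181, 191, 194, 194, 193, 192, 193, 193, 194]
330 [211, 211, 211, 211, 208, 202, 199, 199, 198, 199, 199, 199, 199, 199, 198, 198, 198, 198, 198, 198, 198, 182, 137, 92, 76, 75, 76, 78, 81, 83, 83, 83, 82, 81, 80, 80, 79, 79, 81, 84, 87, 88, 88, 88, 88, 88, 88, 88, 88, 88, 88, 87, 87, 87, 87, 87, 88, 97, 126, 162, 174, 173, 175, 188, 210, 221, 221, 219, 217, 217, 218, 218, 217, 217, 218, 219, 218, 217, 217, 218, 218, 218, 208, 182, 158, 150,
[... 164 characters left out ...]
, 74, 78, 82, 84, 83, 83, 82, 83, 83, 83, 83, 83, 83, 83, 82, 82, 82, 82, 83, 90, 120, 161, 189, 208, 218, 220, 221, 222, 223, 221, 218, 217, 218, 219, 220, 220, 219, 219, 217, 217, 217, 219, 220, 221, 218, 196, 163, 147, 147, 147, 148, 148, 148, 148, 147, 147, 148, 147, 147]
460 [189, 188, 187, 187, 186, 185, 185, 184, 183, 182, 182, 175, 146, 106, 83, 78, 77, 76, 77, 78, 78, 78, 78, 78, 77, 78, 82, 86, 87, 87, 87, 87, 87, 87, 87, 87, 87, 87, 86, 86, 86, 87, 87, 87, 93, 122, 159, 174, 175, 188, 210, 220, 221, 221, 220, 218, 217, 217, 217, 218, 219, 219, 218, 217, 217, 217, 218, 218, 220, 219, 207, 185, 168, 164, 164, 164, 163, 163, 163, 163, 163, 162, 159, 158, 160, 155, 147, 143, 145, 157]
```

```bash
python3 - <<'E'
from e import *
print('stock R',vedge(range(118,165),265,285,28,1)); print('rail',vedge(range(40,110),225,245,26,1)); print('stock L/rail',vedge(range(118,175),228,240,27,-1))
cols=range(330,475,3)
ctr=lambda x:215.5-(x-330)*(12/130)  # divider lower edge approx row
print('div',hedge(cols,lambda x:(int(203-(x-330)*12/130),int(213-(x-330)*12/130)),44,1))
print('blade',hedge(cols,lambda x:(int(228-(x-330)*12/130),int(239-(x-330)*12/130)),40,-1))
E
```

```text
[-58.92 143.23] 69.3 [3.1377 0.0047 1.5925] [  8.  -15.9   5.4] [-3.7  -2.31 -0.13] 10.0333
stock R (np.float64(0.0011319548490406604), np.float64(-46.903596157058615), np.float64(0.07918501185056782))
rail (np.float64(0.0044750669128070086), np.float64(-70.20225608808902), np.float64(0.09938924886101394))
stock L/rail (np.float64(0.005543955118505443), np.float64(-71.60166536396325), np.float64(0.180611589991194))
div (np.float64(0.0944560469816785), np.float64(152.04337732692514), np.float64(0.2131054803923116))
blade (np.float64(0.09171148725532251), np.float64(133.72757066951775), np.float64(0.12425699671791436))
```

Force rose sharply at y = 170.7. The edge fits give divider 0.094 and blade 0.092 rad, spaced 18.3 mm, so the blade is flush. I'll ease the load, release and go up.

Emit:
arm_command(
  moves=[
    [-0.0008, 0.0, 0, 0, 0, -0.004],
    [-0.0008, 0.0, 0, 0, 0, -0.004],
    [-0.0008, 0.0, 0, 0, 0, -0.004],
  ],
)

```text
clock: 10.33
tcp_pos: [480.8, 170.8, 69.3]
tool_rot: [3.138, 0.004, 1.598]
wrist_force: [9.4, -14.5, 4.8]
opening: 23.4
grasp_force: 59.9
```

Emit:
arm_command(
  moves=[
    [0, 0, 0, 0, 0, 0],
    [0, 0, 0, 0, 0, 0],
    [0, 0, 0, 0, 0, 0],
    [0, 0, 0, 0, 0, 0],
    [0, 0, 0, 0, 0, 0],
    [0, 0, 0, 0, 0, 0],
    [0, 0, -0.015, 0, 0, 0],
    [0, 0, -0.04, 0, 0, 0],
    [0, 0, -0.06, 0, 0, 0],
    [0, 0, -0.06, 0, 0, 0],
  ],
  gripper=0.06,
)

```text
clock: 11.17
tcp_pos: [480.2, 176.0, 132.0]
tool_rot: [3.137, -0.002, 1.602]
wrist_force: [0.4, -0.5, 0.3]
opening: 59.9
grasp_force: 0.0
```

```bash
python3 - <<'E'
from s import *
im=r.get_image('wrist')[...,::-1].copy(); cv2.imwrite("pics/w7.png",im);np.save('T7.npy',T)
E
```

```text
[-59.47 148.52] 132.0 [ 3.1372e+00 -2.4000e-03  1.6017e+00] [ 0.4 -0.5  0.3] [-0.01 -0.03  0.02] 11.1667
```

View pics/w7.png

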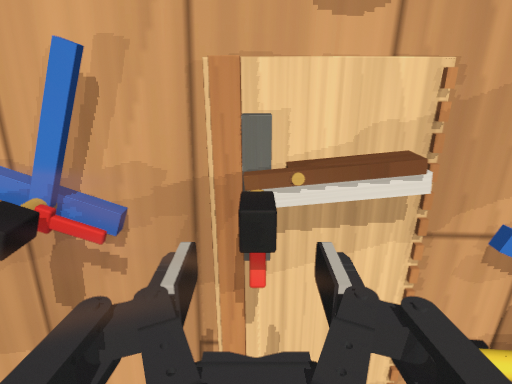

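The blade remains flush with the stock against the rail and the lever up (258,270). Now I'll close the fingers and press the lever at bevel y = -40.

Emit:
arm_command(
  moves=[
    [-0.022, 0.0003, 0, 0, 0, 0],
    [-0.0455, 0.0006, 0, 0, 0, 0],
    [-0.0455, 0.0006, 0, 0, 0, 0],
    [-0.0455, 0.0006, 0, 0, 0, 0],
    [-0.0455, 0.0006, 0, 0, 0, 0],
    [-0.0455, 0.0006, 0.015, 0, 0, 0],
    [-0.0455, 0.0006, 0.03, 0, 0, 0],
    [-0.0455, 0.0006, 0.042, 0, 0, 0],
    [-0.0455, 0.0006, 0.042, 0, 0, 0],
  ],
  gripper=0.0,
)

```text
clock: 11.97
tcp_pos: [478.8, 130.6, 84.7]
tool_rot: [-3.138, 0.001, 1.604]
wrist_force: [-0.4, 1.0, -0.4]
opening: -0.3
grasp_force: 0.0
```

```bash
python3 s.py
```

```text
[-62.17 103.25] 84.7 [-3.1384e+00  9.0000e-04  1.6035e+00] [-0.4  1.  -0.4] [0.01 0.08 0.02] 11.9667
```

Emit:
arm_command(
  moves=[
    [0, 0.0035, 0, 0, 0, 0],
    [0, 0.0035, 0.003, 0, 0, 0],
    [0, 0.0035, 0.007, 0, 0, 0],
    [0, 0.0035, 0.011, 0, 0, 0],
    [0, 0.0035, 0.015, 0, 0, 0],
    [0, 0.0035, 0.019, 0, 0, 0],
    [0, 0.0035, 0.022, 0, 0, 0],
  ],
)

```text
clock: 12.55
tcp_pos: [483.8, 129.7, 64.5]
tool_rot: [3.142, 0.0, 1.602]
wrist_force: [-0.5, -1.4, 2.5]
opening: -0.3
grasp_force: 1.2
```

Emit:
arm_command(
  moves=[
    [0, 0, 0.002, 0, 0, 0],
    [0, 0, 0.004, 0, 0, 0],
    [0, 0, 0.0045, 0, 0, 0],
    [0, 0, 0.0045, 0, 0, 0],
  ],
)

```text
clock: 12.88
tcp_pos: [483.5, 129.9, 60.1]
tool_rot: [-3.141, 0.0, 1.602]
wrist_force: [-0.6, -0.7, -0.6]
opening: 0.0
grasp_force: 0.0
```

```bash
python3 s.py
```

```text
[-57.49 102.42] 60.1 [-3.1411  0.      1.6018] [-0.6 -0.7 -0.6] [-0.01 -0.   -0.01] 12.8833
```

Emit:
arm_command(
  moves=[
    [0, 0, 0.001, 0, 0, 0],
    [0, 0, 0.002, 0, 0, 0],
    [0, 0, 0.002, 0, 0, 0],
  ],
)

```text
clock: 13.13
tcp_pos: [483.8, 130.0, 58.2]
tool_rot: [-3.142, -0.0, 1.602]
wrist_force: [-1.1, 0.7, 0.6]
opening: 0.2
grasp_force: 0.2
```

Emit:
arm_command(
  moves=[
    [0, 0, 0.001, 0, 0, 0],
    [0, 0, 0.002, 0, 0, 0],
    [0, 0, 0.002, 0, 0, 0],
  ],
)

```text
clock: 13.38
tcp_pos: [483.9, 129.8, 56.5]
tool_rot: [3.141, -0.0, 1.602]
wrist_force: [-0.4, -1.2, 5.6]
opening: -0.1
grasp_force: 3.0
```

Contact now; press a bit more.

Emit:
arm_command(
  moves=[
    [0, 0, 0.001, 0, 0, 0],
    [0, 0, 0.002, 0, 0, 0],
    [0, 0, 0.002, 0, 0, 0],
  ],
)

```text
clock: 13.63
tcp_pos: [484.4, 129.7, 55.7]
tool_rot: [3.14, -0.001, 1.601]
wrist_force: [-5.9, -2.2, 25.4]
opening: 0.2
grasp_force: 12.7
```

Emit:
arm_command(
  moves=[
    [0, 0, 0.001, 0, 0, 0],
    [0, 0, 0.0015, 0, 0, 0],
    [0, 0, 0.0015, 0, 0, 0],
  ],
)

```text
clock: 13.88
tcp_pos: [484.8, 129.6, 55.1]
tool_rot: [3.14, -0.002, 1.601]
wrist_force: [-9.0, -4.2, 38.5]
opening: 0.1
grasp_force: 19.6
```

Emit:
arm_command(
  moves=[
    [0, 0, -0.003, 0, 0, 0],
    [0, 0, -0.02, 0, 0, 0],
    [0, 0, -0.05, 0, 0, 0],
    [0, 0, -0.08, 0, 0, 0],
    [0.02, 0, -0.08, 0, 0, 0],
    [0.041, 0, -0.08, 0, 0, 0],
    [0.041, 0, -0.08, 0, 0, 0],
    [0.041, 0, -0.08, 0, 0, 0],
  ],
)

```text
clock: 14.55
tcp_pos: [482.1, 172.2, 132.7]
tool_rot: [-3.141, -0.0, 1.604]
wrist_force: [-0.0, -0.2, -0.5]
opening: 0.3
grasp_force: 0.0
```

```bash
python3 - <<'E'
from e import *
np.save('T8.npy',T); cv2.imwrite('pics/w8.png',im)
a=cv2.imread('pics/w7.png'); b=im
cv2.imwrite('pics/w8x.png',cv2.resize(np.hstack([a[90:310,190:450],b[90:310,190:450]]),None,fx=1.5,fy=1.5))
for y in (125,150): print(y,g[y,225:295].round().astype(int).tolist())
for x in (300,350,400): print(x,g[150:240,x].round().astype(int).tolist())
E
```

```text
[-57.61 144.71] 132.7 [-3.1414e+00 -4.0000e-04  1.6044e+00] [-0.  -0.2 -0.5] [-0.03 -0.02 -0.01] 14.55
125 [137, 137, 138, 137, 135, 135, 136, 136, 137, 138, 138, 136, 132, 117, 96, 93, 99, 100, 99, 98, 98, 99, 99, 99, 100, 100, 99, 99, 100, 100, 100, 100, 101, 101, 101, 101, 101, 100, 100, 100, 100, 100, 100, 100, 113, 146, 174, 184, 186, 185, 185, 184, 184, 185, 185, 184, 184, 185, 184, 182, 179, 180, 185, 192, 196, 198, 198, 199, 199, 200]
150 [129, 131, 133, 135, 135, 135, 136, 136, 137, 138, 139, 139, 139, 134, 118, 101, 98, 101, 100, 99, 99, 99, 100, 100, 100, 101, 100, 100, 100, 99, 100, 101, 101, 101, 102, 102, 102, 102, 101, 101, 101, 101, 100, 103, 124, 161, 182, 185, 185, 184, 185, 186, 186, 185, 184, 184, 185, 185, 183, 181, 179, 180, 183, 189, 195, 199, 200, 200, 200, 199]
300 [187, 183, 183, 183, 179, 147, 95, 71, 71, 71, 71, 72, 73, 74, 74, 77, 82, 92, 116, 143, 158, 164, 163, 162, 163, 163, 163, 159, 143, 122, 129, 157, 168, 167, 179, 200, 210, 211, 210, 209, 210, 209, 209, 210, 211, 210, 209, 210, 210, 204, 182, 152, 139, 139, 139, 139, 139, 139, 139, 139, 139, 138, 
[... 304 characters left out ...]
, 211, 211, 211, 210, 210, 210, 211, 212, 202, 171, 139, 128, 128, 128, 128, 128, 127, 127, 127, 127, 127, 128, 128, 128, 127, 127, 127, 127, 127, 128, 128, 128, 127, 129, 140, 159, 167, 167, 166, 166, 166, 166, 166, 166, 166, 166, 166, 167, 167, 167, 167, 167, 167]
400 [73, 72, 72, 73, 74, 74, 76, 80, 82, 82, 82, 82, 82, 81, 81, 81, 81, 81, 82, 82, 85, 110, 150, 168, 167, 179, 202, 215, 214, 212, 210, 210, 211, 212, 213, 211, 210, 210, 211, 212, 213, 200, 167, 143, 138, 138, 139, 139, 139, 138, 138, 138, 139, 140, 140, 139, 139, 139, 140, 140, 141, 141, 140, 140, 140, 142, 155, 173, 181, 181, 180, 180, 179, 179, 178, 178, 178, 177, 177, 176, 176, 175, 175, 175, 175, 174, 173, 174, 178, 184]
```

View pics/w8x.png

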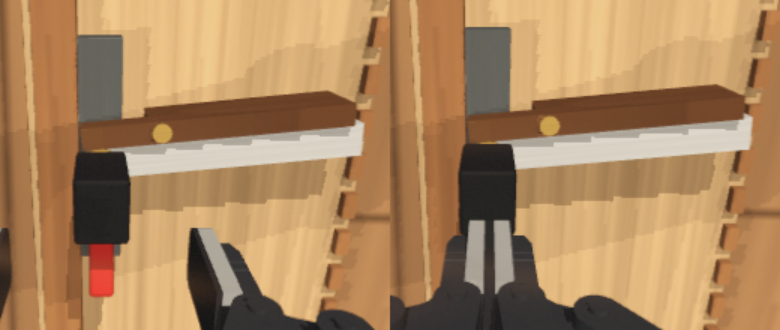

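Stock and blade are unchanged and flush (left w7, right w8), but the closed fingers hide the lever. I'll open them and check the lever and blade numerically.

Emit:
arm_command(
  moves=[
    [-0.001, -0.0005, 0, 0, 0, 0],
    [-0.001, -0.0005, 0, 0, 0, 0],
    [-0.001, -0.0005, 0, 0, 0, 0],
    [-0.001, -0.0005, 0, 0, 0, 0],
    [-0.001, -0.0005, 0, 0, 0, 0],
  ],
  gripper=0.06,
)

```text
clock: 15.02
tcp_pos: [482.1, 169.4, 132.8]
tool_rot: [-3.142, 0.0, 1.601]
wrist_force: [0.4, 0.9, 0.1]
opening: 59.5
grasp_force: 0.0
```

```bash
python3 - <<'E'
from e import *
print('stock R',vedge(range(118,158),263,280,28,1)); print('rail',vedge(range(62,108),230,250,26,1))
cols=range(300,405,2); b=lambda a,w:(lambda x:(int(a-(x-350)*.085-w),int(a-(x-350)*.085+w)))
print('div',hedge(cols,b(176,4),44,1)); print('blade',hedge(cols,b(196.5,5),40,-1))
for n,f in (('up',cv2.imread('pics/w7.png')),('now',im)):
    C2=cam('wrist',np.load('T7.npy')) if n=='up' else C
    m=cv2.inRange(cv2.cvtColor(f,cv2.COLOR_BGR2HSV),(0,150,90),(6,255,255)); m[:,:235]=0;m[:,300:]=0
    ys,xs=np.nonzero(m); print(n,len(ys),xs.min(),xs.max(),ys.min(),ys.max(), toR(plane(C2,[[xs.mean(),ys.max()+.5]],56.5)))
E
```

```text
[-57.7  141.94] 132.8 [-3.1416e+00  1.0000e-04  1.6010e+00] [0.4 0.9 0.1] [-0.03 -0.   -0.02] 15.0167
stock R (np.float64(-0.0011028531943117603), np.float64(-46.552594634367026), np.float64(0.08706385463063365))
rail (np.float64(0.0178752804885543), np.float64(-70.10481434697326), np.float64(0.11299358940889023))
div (np.float64(0.08942571480486351), np.float64(151.43992034965206), np.float64(0.5871782571767166))
blade (np.float64(0.09243477963298118), np.float64(133.7286735044419), np.float64(0.16271493785236527))
up 554 249 265 253 287 [[-57.94795504  69.34473658]]
now 373 248 262 243 268 [[-58.25200109  80.47393896]]
```

Lever tip now projects at bevel y ≈ -63 (level); before, it projected at -74. It is locked, so I'll re-grip.

Emit:
arm_command(
  moves=[
    [0.001, -0.0008, 0.03, 0, 0, -0.003],
    [0.001, -0.0008, 0.05, 0, 0, -0.003],
    [0.001, -0.0008, 0.06, 0, 0, -0.003],
    [0.001, -0.0008, 0.0635, 0, 0, -0.003],
    [0.001, -0.0008, 0.0635, 0, 0, -0.003],
    [0.001, -0.0008, 0.0635, 0, 0, -0.003],
  ],
)

```text
clock: 15.57
tcp_pos: [481.8, 170.8, 69.9]
tool_rot: [3.141, -0.0, 1.604]
wrist_force: [-0.0, 0.0, -0.2]
opening: 59.6
grasp_force: 0.0
```

Emit:
arm_command(
  moves=[
    [0, 0, 0, 0, 0, 0],
    [0, 0, 0, 0, 0, 0],
    [0, 0, 0, 0, 0, 0],
    [0, 0, 0, 0, 0, 0],
    [0, 0, 0, 0, 0, 0],
    [0, 0, 0, 0, 0, 0],
  ],
  gripper=0.015,
)

```text
clock: 16.07
tcp_pos: [481.7, 171.1, 70.2]
tool_rot: [3.14, -0.001, 1.605]
wrist_force: [-1.8, -0.6, 6.2]
opening: 23.2
grasp_force: 59.6
```

Emit:
arm_command(
  moves=[
    [-0.001, -0.0008, 0, 0, 0, 0],
    [-0.002, -0.0015, 0, 0, 0, 0],
    [-0.003, -0.002, 0, 0, 0, 0],
    [-0.003, -0.002, 0, 0, 0, 0],
  ],
)

```text
clock: 16.4
tcp_pos: [481.2, 169.0, 70.3]
tool_rot: [3.137, -0.002, 1.606]
wrist_force: [3.1, 4.1, 1.7]
opening: 23.0
grasp_force: 59.1
```

```bash
python3 s.py
```

```text
[-58.59 141.52] 70.3 [ 3.1374e+00 -1.9000e-03  1.6055e+00] [3.1 4.1 1.7] [ 0.86 -0.99  0.11] 16.4
```

Emit:
arm_command(
  moves=[
    [-0.001, -0.0007, 0, 0, 0, 0],
    [-0.005, -0.0014, 0, 0, 0, 0],
    [-0.01, -0.0014, 0, 0, 0, 0],
    [-0.017, -0.0014, 0, 0, 0, 0],
    [-0.025, -0.0014, 0, 0, 0, 0],
    [-0.033, -0.0014, 0, 0, 0, 0],
    [-0.041, -0.0014, 0, 0, 0, 0],
    [-0.049, -0.0014, 0, 0, 0, 0],
    [-0.055, -0.0014, 0, 0, 0, 0],
    [-0.059, -0.0014, 0, 0, 0, 0],
    [-0.06, -0.0014, 0, 0, 0, 0],
  ],
)

```text
clock: 17.32
tcp_pos: [483.1, 108.3, 70.4]
tool_rot: [3.135, -0.001, 1.605]
wrist_force: [6.9, 4.5, -1.1]
opening: 22.7
grasp_force: 59.2
```

```bash
python3 s.py
```

```text
[-58.54  80.84] 70.4 [ 3.1353e+00 -1.5000e-03  1.6048e+00] [ 6.9  4.5 -1.1] [ 1.19 -1.83  0.19] 17.3167
```

Emit:
arm_command(
  moves=[
    [-0.005, 0, 0.0004, 0, 0, 0],
    [-0.012, 0, 0.0008, 0, 0, 0],
    [-0.02, 0, 0.0008, 0, 0, 0],
    [-0.028, 0, 0.0008, 0, 0, 0],
    [-0.036, 0, 0.0008, 0, 0, 0],
    [-0.044, 0, 0.0008, 0, 0, 0],
    [-0.052, 0, 0.0008, 0, 0, 0],
    [-0.06, 0, 0.0008, 0, 0, 0],
    [-0.068, 0, 0.0008, 0, 0, 0],
    [-0.076, 0, 0.0008, 0, 0, 0],
    [-0.084, 0, 0.0008, 0, 0, 0],
    [-0.092, 0, 0.0008, 0, 0, 0],
    [-0.098, 0, 0.0008, 0, 0, 0],
    [-0.1, 0, 0.0008, 0, 0, 0],
  ],
)

```text
clock: 18.48
tcp_pos: [486.7, 9.2, 70.2]
tool_rot: [3.135, -0.002, 1.606]
wrist_force: [4.6, 10.4, 11.5]
opening: 23.2
grasp_force: 61.1
```

```bash
python3 s.py
```

```text
[-57.9  -18.32] 70.2 [ 3.1350e+00 -2.3000e-03  1.6058e+00] [ 4.6 10.4 11.5] [ 2.17 -0.98  0.08] 18.4833
```

Emit:
arm_command(
  moves=[
    [-0.005, -0.0003, -0.0003, 0, 0, 0],
    [-0.012, -0.0005, -0.0005, 0, 0, 0],
    [-0.02, -0.0006, -0.0005, 0, 0, 0],
    [-0.028, -0.0006, -0.0005, 0, 0, 0],
    [-0.036, -0.0006, -0.0005, 0, 0, 0],
    [-0.044, -0.0006, -0.0005, 0, 0, 0],
    [-0.052, -0.0006, -0.0005, 0, 0, 0],
    [-0.06, -0.0006, -0.0005, 0, 0, 0],
    [-0.065, -0.0006, -0.0005, 0, 0, 0],
    [-0.067, -0.0006, -0.0005, 0, 0, 0],
  ],
)

```text
clock: 19.32
tcp_pos: [488.9, -58.4, 70.4]
tool_rot: [3.134, -0.001, 1.606]
wrist_force: [8.3, 8.3, 2.9]
opening: 23.3
grasp_force: 59.8
```

```bash
python3 s.py
```

```text
[-57.72 -85.99] 70.4 [ 3.1343e+00 -8.0000e-04  1.6058e+00] [8.3 8.3 2.9] [ 1.83 -2.17  0.12] 19.3167
```

Emit:
arm_command(
  moves=[
    [-0.003, 0, 0, 0, 0, 0],
    [-0.006, 0, 0, 0, 0, 0],
    [-0.009, 0, 0, 0, 0, 0],
    [-0.012, 0, 0, 0, 0, 0],
    [-0.015, 0, 0, 0, 0, 0],
    [-0.018, 0, 0, 0, 0, 0],
    [-0.021, 0, 0, 0, 0, 0],
    [-0.024, 0, 0, 0, 0, 0],
    [-0.027, 0, 0, 0, 0, 0],
    [-0.03, 0, 0, 0, 0, 0],
    [-0.033, 0, 0, 0, 0, 0],
    [-0.036, 0, 0, 0, 0, 0],
    [-0.039, 0, 0, 0, 0, 0],
    [-0.042, 0, 0, 0, 0, 0],
    [-0.045, 0, 0, 0, 0, 0],
    [-0.048, 0, 0, 0, 0, 0],
    [-0.051, 0, 0, 0, 0, 0],
    [-0.053, 0, 0, 0, 0, 0],
    [-0.055, 0, 0, 0, 0, 0],
  ],
)

```text
clock: 20.9
tcp_pos: [490.8, -112.1, 70.4]
tool_rot: [3.135, -0.001, 1.607]
wrist_force: [7.6, 9.1, 4.9]
opening: 23.5
grasp_force: 60.0
```

```bash
python3 - <<'E'
from e import *
for x in (300,350,400): print(x,g[130:300,x].round().astype(int).tolist())
E
```

```text
[ -57.45 -139.78] 70.4 [ 3.1347e+00 -1.4000e-03  1.6071e+00] [7.6 9.1 4.9] [ 2.08 -2.12 -0.07] 20.9
300 [187, 187, 188, 188, 184, 179, 177, 177, 179, 182, 184, 184, 186, 188, 188, 188, 188, 188, 188, 186, 180, 179, 182, 184, 185, 187, 188, 188, 188, 189, 189, 189, 189, 189, 187, 185, 186, 187, 188, 189, 189, 189, 189, 189, 189, 189, 189, 189, 189, 189, 189, 189, 189, 189, 190, 190, 190, 186, 180, 177, 177, 177, 177, 177, 177, 174, 169, 167, 167, 168, 168, 168, 173, 184, 193, 195, 195, 195, 197, 202, 208, 211, 211, 209, 208, 207, 208, 208, 210, 210, 209, 207, 207, 208, 207, 206, 206, 208, 210, 209, 208, 207, 207, 208, 206, 190, 145, 97, 79, 79, 79, 81, 94, 116, 126, 125, 105, 68, 50, 50, 50, 50, 49, 49, 49, 49, 50, 54, 59, 56, 52, 53, 60, 66, 65, 65, 72, 81, 91, 102, 113, 121, 131, 141, 148, 152, 153, 130, 84, 56, 52, 53, 52, 49, 50, 52, 52, 52, 52, 52, 51, 51, 50, 50, 50, 50, 50, 50, 50, 50]
350 [195, 196, 196, 196, 196, 196, 196, 196, 196, 196, 196, 196, 196, 196, 196, 195, 195, 195, 195, 196, 196, 195, 196, 195, 195, 195, 195, 195, 195, 194, 193, 191, 188, 187, 186, 184, 183, 183, 
[... 800 characters left out ...]
 167, 167, 168, 168, 168, 168, 168, 168, 168, 169, 169, 169, 169, 169, 169, 169, 169, 169, 169, 169, 169, 168, 168, 168, 166, 162, 159, 159, 158, 158, 158, 158, 157, 158, 168, 184, 192, 192, 192, 192, 195, 202, 208, 211, 211, 209, 207, 208, 210, 212, 212, 212, 209, 207, 207, 208, 209, 209, 210, 209, 208, 207, 208, 212, 220, 224, 223, 204, 155, 116, 117, 126, 126, 127, 135, 146, 151, 151, 151, 151, 151, 151, 151, 151, 150, 150, 151, 151, 150, 150, 151, 151, 151, 151, 150, 150, 150, 150, 150, 150, 150, 151, 151, 151, 151, 151, 151, 151, 151, 151, 151, 151, 151, 152, 156, 170, 184, 189, 189, 189, 189, 189, 189, 189, 189, 189, 189, 189, 188, 188, 188, 188, 189, 189, 189, 188, 188, 188, 189, 189]
```

Emit:
arm_command(
  moves=[
    [-0.001, 0, 0, 0, 0, 0],
    [-0.002, 0, 0, 0, 0, 0],
    [-0.003, 0, 0, 0, 0, 0],
    [-0.004, 0, 0, 0, 0, 0],
    [-0.004, 0, 0, 0, 0, 0],
  ],
)

```text
clock: 21.37
tcp_pos: [491.0, -116.3, 70.4]
tool_rot: [3.135, -0.001, 1.607]
wrist_force: [8.3, 8.1, 4.8]
opening: 23.2
grasp_force: 60.0
```

Emit:
arm_command(
  moves=[
    [-0.0007, 0, 0, 0, 0, 0],
    [-0.001, 0, 0, 0, 0, 0],
    [-0.001, 0, 0, 0, 0, 0],
  ],
)

```text
clock: 21.62
tcp_pos: [491.0, -117.2, 70.4]
tool_rot: [3.135, -0.001, 1.607]
wrist_force: [8.5, 8.0, 4.4]
opening: 23.0
grasp_force: 60.0
```

Emit:
arm_command(
  moves=[
    [-0.0007, 0, 0, 0, 0, 0],
    [-0.001, 0, 0, 0, 0, 0],
    [-0.001, 0, 0, 0, 0, 0],
  ],
)

```text
clock: 21.87
tcp_pos: [491.0, -118.2, 70.4]
tool_rot: [3.135, -0.001, 1.607]
wrist_force: [8.3, 7.9, 3.9]
opening: 23.1
grasp_force: 60.0
```

Emit:
arm_command(
  moves=[
    [-0.0007, 0, 0, 0, 0, 0],
    [-0.001, 0, 0, 0, 0, 0],
    [-0.001, 0, 0, 0, 0, 0],
  ],
)

```text
clock: 22.12
tcp_pos: [491.1, -118.8, 70.4]
tool_rot: [3.135, -0.002, 1.607]
wrist_force: [8.5, 8.9, 4.3]
opening: 23.1
grasp_force: 60.1
```

```bash
cat > f.py <<'E'
from e import *
m=cv2.inRange(cv2.cvtColor(im,cv2.COLOR_BGR2HSV),(4,190,170),(16,255,255)); m[:200]=0; m[260:]=0; m[:,:300]=0
P=[];Q=[]
for x in range(320,440,3):
    ys=np.nonzero(m[:,x])[0]
    if len(ys)>3: P.append([x,ys.min()]);Q.append([x,ys.max()])
for n,p in(('top',P),('bot',Q)):
    q=toR(plane(C,p,44)); k=np.polyfit(q[:,0],q[:,1],1); print('orange',n,len(p),k,np.polyval(k,-58))
p=[]
for x in range(320,440,3):
    d=np.diff(g[170:215,x]); p.append([x,170.5+np.argmax(d*(g[170:214,x]>0))])
q=toR(plane(C,p,40)); k=np.polyfit(q[:,0],q[:,1],1); print('blade +y?',k)
E
python3 f.py
```

```text
[ -57.38 -146.39] 70.4 [ 3.1348e+00 -1.7000e-03  1.6074e+00] [8.5 8.9 4.3] [ 2.14 -2.26 -0.05] 22.1167
orange top 40 [ 8.96175061e-02 -1.49435350e+02] -154.63316485408652
orange bot 40 [ 9.60519567e-02 -1.62031733e+02] -167.60274683194257
blade +y? [ 4.83763641e-02 -1.28712084e+02]
```

Emit:
arm_command(
  moves=[
    [-0.0005, 0, 0, 0, 0, 0],
    [-0.001, 0, 0, 0, 0, 0],
    [-0.001, 0, 0, 0, 0, 0],
  ],
)

```text
clock: 22.42
tcp_pos: [491.1, -118.8, 70.4]
tool_rot: [3.135, -0.003, 1.608]
wrist_force: [7.9, 13.3, 6.8]
opening: 23.1
grasp_force: 60.3
```

```bash
python3 f.py
```

```text
[ -57.39 -146.44] 70.4 [ 3.1351e+00 -2.8000e-03  1.6081e+00] [ 7.9 13.3  6.8] [ 2.84 -2.1  -0.06] 22.4167
orange top 40 [ 8.97998987e-02 -1.49406620e+02] -154.61501380474078
orange bot 40 [ 9.94139065e-02 -1.62088497e+02] -167.85450405456788
blade +y? [ 4.12985248e-02 -1.28719470e+02]
```

```bash
python3 - <<'E'
from e import *
def rep(n,v): print(n,*[round(float(a),4) for a in v])
rep('stock R',vedge(range(122,165),263,285,28,1)); rep('rail',vedge(range(40,105),222,245,26,1))
b=lambda a,w:(lambda x:(int(a-(x-400)*.085-w),int(a-(x-400)*.085+w)))
for x in(360,430): print(g[225:285,x].round().astype(int).tolist())
cols=range(345,440,2)
rep('orange low',hedge(range(365,440,2),b(276,7),44,1)); rep('orange up',hedge(cols,b(234.5,4),44,1)); rep('blade low',hedge(cols,b(228,4),40,-1))
E
```

```text
[ -57.38 -146.46] 70.4 [ 3.1350e+00 -2.7000e-03  1.6081e+00] [ 7.4 12.9  6.1] [ 2.79 -2.08 -0.07] 22.4667
stock R 0.0053 -45.4463 0.078
rail 0.0071 -68.8214 0.1086
[205, 206, 207, 208, 208, 197, 167, 137, 132, 141, 148, 150, 150, 150, 150, 150, 150, 150, 150, 150, 150, 150, 150, 150, 151, 151, 150, 149, 148, 148, 148, 147, 147, 147, 147, 147, 147, 147, 147, 147, 147, 147, 146, 146, 147, 146, 146, 146, 147, 147, 147, 150, 162, 177, 183, 183, 183, 183, 183, 183]
[183, 146, 133, 141, 148, 150, 150, 150, 150, 150, 150, 150, 150, 150, 150, 150, 150, 150, 150, 151, 154, 156, 157, 157, 158, 158, 158, 163, 177, 192, 197, 197, 197, 197, 197, 197, 197, 197, 197, 197, 196, 196, 196, 196, 196, 196, 196, 196, 196, 196, 196, 195, 195, 195, 194, 194, 193, 192, 191, 191]
 ** On entry to DLASCL parameter number  4 had an illegal value
 ** On entry to DLASCL parameter number  4 had an illegal value
 ** On entry to DLASCL parameter number  4 had an illegal value
 ** On entry to DLASCL parameter number  4 had an illegal value
 ** On entry to DLASCL parameter number  5 had an illegal value
 ** On entry to DLASCL parameter number  4 had an illegal valuee.py:12: RuntimeWarning: invalid value encountered in scalar divide
  r0,r1=f(x); d=sgn*np.diff(g[r0:r1,x]); d=np.clip(d,0,None)*(d>d.max()*.5); P.append([x,r0+.5+(d*np.arange(len(d))).sum()/d.sum()])
Traceback (most recent call last):
  File "e.py", line 13, in hedge
    q=toR(plane(C,P,z)); k=np.polyfit(q[:,0],q[:,1],1); res=np.std(q[:,1]-np.polyval(k,q[:,0])); return k[0],np.polyval(k,-58),res
                           ~~~~~~~~~~^^^^^^^^^^^^^^^^^
numpy.linalg.LinAlgError: SVD did not converge in Linear Least Squares
```

Flush: the bevel stopped with about 5 N extra, orange ≈ 0.09–0.099 against dark 0.0945, stock parallel to the rail. I'll ease, release and lift.

Emit:
arm_command(
  moves=[
    [0.001, 0, 0, 0, 0, 0],
    [0.0015, 0.0005, 0, 0, 0, 0],
    [0.0015, 0.0005, 0, 0, 0, 0],
  ],
)

```text
clock: 22.77
tcp_pos: [491.1, -118.8, 70.3]
tool_rot: [3.136, -0.001, 1.607]
wrist_force: [6.1, 8.4, 5.9]
opening: 23.0
grasp_force: 60.2
```

Emit:
arm_command(
  moves=[
    [0, 0, 0, 0, 0, 0],
    [0, 0, 0, 0, 0, 0],
    [0, 0, 0, 0, 0, 0],
    [0, 0, 0, 0, 0, 0],
    [0, 0, 0, 0, 0, 0],
    [0, 0, 0, 0, 0, 0],
    [0, 0, -0.01, 0, 0, 0],
    [0, 0, -0.03, 0, 0, 0],
    [0, 0, -0.06, 0, 0, 0],
    [0.02, 0, -0.09, 0, 0, 0],
    [0.05, 0.01, -0.12, 0, 0, 0],
    [0.08, 0.01, -0.14, 0, 0, 0],
    [0.08, 0.01, -0.14, 0, 0, 0],
  ],
  gripper=0.06,
)

```text
clock: 23.85
tcp_pos: [497.5, -34.2, 213.5]
tool_rot: [3.135, -0.003, 1.611]
wrist_force: [0.8, 1.3, 0.4]
opening: 60.0
grasp_force: 0.0
```

```bash
python3 - <<'E'
from e import *
cv2.imwrite('pics/w9.png',im)
hsv=cv2.cvtColor(im,cv2.COLOR_BGR2HSV)
for n,lo,hi in(("orange",(4,180,100),(16,255,255)),("white",(0,0,170),(180,40,255)),("dark",(0,0,0),(180,200,75)),("brown",(0,100,40),(14,200,105)),("red",(0,180,100),(3,255,255))):
    N,L,S,Ce=cv2.connectedComponentsWithStats(cv2.inRange(hsv,lo,hi))
    for i in range(1,N):
        if S[i,4]>150: print(n,S[i],Ce[i].round())
E
```

```text
[-48.41 -62.09] 213.5 [ 3.1349e+00 -3.1000e-03  1.6114e+00] [0.8 1.3 0.4] [ 0.06 -0.09  0.02] 23.85
orange [258 237 105  19 894] [310. 245.]
white [ 247  218  123   26 2024] [311. 231.]
dark [233 236  25  34 707] [246. 252.]
dark [    0   242   512   142 29087] [260. 341.]
dark [234 271  23  10 161] [244. 276.]
brown [178 242  20  68 745] [188. 278.]
brown [233 249  25  32 406] [244. 270.]
brown [ 45 304  42  34 198] [ 71. 317.]
```

Emit:
arm_command(
  moves=[
    [0.04, 0.01, -0.01, 0, 0, 0],
    [0.08, 0.02, -0.02, 0, 0, 0],
    [0.12, 0.03, -0.03, 0, 0, 0],
    [0.16, 0.04, -0.045, 0, 0, 0],
    [0.18, 0.05, -0.06, 0, 0, 0],
    [0.18, 0.05, -0.06, 0, 0, 0],
    [0.18, 0.05, -0.06, 0, 0, 0],
    [0.18, 0.05, -0.06, 0, 0, 0],
  ],
)

```text
clock: 24.57
tcp_pos: [538.4, 139.4, 268.4]
tool_rot: [-3.14, 0.001, 1.603]
wrist_force: [0.2, 0.4, 0.1]
opening: 59.9
grasp_force: 0.0
```

```bash
python3 - <<'E'
from e import *
cv2.imwrite('pics/w10.png',im)
G=[[-26,160,44],[74,169,44],[-26,-160,44],[74,-151,44]]
pr=proj(C,[[*toW(a,b),z] for a,b,z in G]); print(pr.round(1).tolist())
for i in(0,2):
    xs=range(int(pr[i,0])+12,int(pr[i+1,0])-12,12)
    for x in list(xs)[::4]:
        y=int(np.interp(x,pr[i:i+2,0],pr[i:i+2,1])); print(i,x,y-18,g[y-18:y+16,x].round().astype(int).tolist())
E
```

```text
[ -2.35 110.17] 268.4 [-3.1404e+00  1.4000e-03  1.6031e+00] [0.2 0.4 0.1] [-0.02 -0.02 -0.  ] 24.5667
[[235.5, 111.7], [322.9, 103.9], [239.8, 331.6], [307.1, 326.9]]
0 247 92 [193, 193, 193, 192, 191, 189, 185, 179, 175, 168, 135, 92, 79, 84, 87, 87, 87, 87, 87, 87, 87, 86, 91, 108, 126, 133, 133, 133, 133, 133, 134, 133, 133, 133]
0 295 88 [191, 191, 191, 191, 192, 192, 189, 184, 180, 156, 106, 78, 79, 81, 81, 79, 75, 73, 73, 73, 73, 78, 98, 127, 139, 139, 138, 139, 139, 139, 139, 140, 140, 140]
2 251 312 [188, 190, 191, 196, 202, 204, 204, 204, 204, 204, 203, 203, 198, 174, 140, 131, 139, 146, 147, 147, 147, 146, 143, 142, 145, 150, 161, 178, 191, 194, 194, 194, 194, 194]
```

```bash
python3 - <<'E'
from e import *
def rep(n,v): print(n,*[round(float(a),4) for a in v])
rep('dark low',hedge(range(245,318),lambda x:(int(115-(x-247)*.085-4),int(115-(x-247)*.085+5)),44,1))
rep('dark up',hedge(range(245,318),lambda x:(int(102-(x-247)*.085-5),int(102-(x-247)*.085+4)),44,-1))
for lim in (285,295,300): rep('orange low',hedge(range(247,lim),lambda x:(int(338.5-(x-251)*.075-5),int(338.5-(x-251)*.075+5)),44,1))
rep('blade/orange',hedge(range(250,295),lambda x:(int(325-(x-251)*.075-4),int(325-(x-251)*.075+4)),40,-1))
rep('blade up',hedge(range(250,300),lambda x:(int(315-(x-251)*.075-4),int(315-(x-251)*.075+4)),40,1))
m=cv2.inRange(cv2.cvtColor(im,cv2.COLOR_BGR2HSV),(0,150,90),(3,255,255)); m[:300]=0;m[:,:190]=0;m[:,260:]=0; print('red px',m.sum()//255)
E
```

```text
[ -2.52 109.78] 268.3 [-3.1401e+00  1.3000e-03  1.6021e+00] [-0.5 -0.1  0.5] [ 0.01 -0.03  0.05] 24.6167
dark low 0.097 152.0364 0.1952
dark up 0.0957 166.2064 0.1965
orange low 0.104 -178.7483 1.1182
orange low 0.096 -178.2907 1.2084
orange low 0.0991 -178.4968 1.1586
blade/orange 0.0986 -156.4139 0.2972
blade up 0.055 -132.4862 0.7237
red px 0
```

```bash
python3 -c "
from cell import r
print(r.finish_job())"
```

```text
the job is handed in; nothing more can be done
None
```

I handed the job in at about 25 s: the blade angle was copied from the dark divider and locked, and the orange divider now sits flush along the bevel, within about 3 mrad of parallel by the wrist-camera edge fits (dark about 0.096 rad, blade-to-orange edge about 0.099).

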